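# Seat the slide carrier on its docking base and latch it

### The job

The aluminium slide carrier lies loose on top of the two locating pins of the docking base: with the fingertips, push it sideways, without ever lifting it, until its two holes drop over the pins and it lies flat and fully home on the base. Then push the small swing latch round as far as it goes, so that it lies over the carrier's edge. Leave the other things on the bench where they are.

Things in the scene. Friction and masses are not known exactly. Their poses are not given: they have to be found in the camera images.
- dock: Docking base: grey slab on low feet, 212 x 170 mm, x -117 to 95, y +-85 mm from its origin, fixed. Origin: on the bench, under where the carrier's middle belongs; x away from the robot, y left. The seat (x over -57.5) is 18 mm above the bench; the near part (x under -57.5) is an aluminium shelf 26 mm above it. Two pins stand on the seat; the latch pivots about (78, -52) mm.
- pin_left (a point): Tip of the left steel locating pin, at (15, 52) mm in the base's frame, 26 mm above the bench, level with the shelf. Pin 10 mm thick, tip tapering to 5 mm.
- pin_right (a point): Tip of the right locating pin, the same, at (15, -52) mm in the base's frame.
- carrier: Slide carrier: loose aluminium plate 110 x 130 mm (x by y), 10 mm thick, 0.2 to 0.4 kg, three glass slides in its top. Origin: centre of its underside; axes as the base's when home. Starts flat on shelf and pin tips (origin 26 mm up), 18 to 30 mm short of home (base -x), up to 12 mm to a side, turned up to 0.1 rad. Home: over the base's origin, axes parallel, origin 18 mm up (drops 8 mm).
- hole_left (a point): Middle of the left through hole, 12.5 mm wide (1.25 mm play round its pin), at (15, 52) mm in the carrier's frame, at the plate's underside. The plate drops only when both holes are over their pins and its near edge is off the shelf; its top is then 28 mm above the bench, 2 mm over the shelf.
- hole_right (a point): Middle of the right through hole, the same, at (15, -52) mm in the carrier's frame.
- latch (a joint): Swing latch on a vertical pivot: dark bar 14 mm wide, 8 thick, 55 long from the pivot, underside 30 mm above the bench (just over a seated carrier; blocked by an unseated one). Rad, anticlockwise from above: 0 open, along the base's +y, beyond the carrier's far edge; 1.57 (stop) shut, along the base's -x, over the carrier. Starts 0 to 0.15; stays where left; 1 N moves it.
- latch_knob (a point): Middle of the height of the latch's upright round stub, 10 mm thick and 20 mm tall (38 to 58 mm above the bench), 45 mm from the latch's pivot.
- dish: Bystander: round petri dish, 62 mm across, 14 mm tall, left of the base. Origin: centre of its underside.
- counter: Bystander: hand tally counter, 48 x 51 mm, 19 mm tall, left of the base. Origin: centre of its underside.
- slips: Bystander: small clear cover-glass box, 33 x 33 mm, 14 mm tall, right of the base. Origin: centre of its underside.
- carton: Bystander: orange and white carton, 45 x 58 mm, 20 mm tall, right of the base. Origin: centre of its underside.
- bottle: Bystander: brown dropper bottle, 29 mm thick, 92 mm tall, some way to the right of the base, in front of the tall fixed microscope (0.65 m and more ahead of the robot, 0 to 0.2 m to its right). Origin: centre of its underside.
Things that resemble listed ones, but are neither listed nor needed, are in the scene too. Of the things that look like the carrier, the larger one is meant.

How it is judged (in metres and radians):
On the way, in this order (a step that is already met when the one before it is completed fails the run):
1. the carrier has dropped over both pins and lies flat on the seat, the latch still open (x of carrier in the frame of dock between -0.003 and 0.003 m and y of carrier in the frame of dock between -0.003 and 0.003 m and z of carrier in the frame of dock below 0.0197 m and angle between carrier's own z axis and vertical below 0.03 rad and angle between the x axis of carrier and the x axis of dock, either way round below 0.04 rad and value of joint latch below 0.7 rad), for 0.2 s.
2. the latch is swung shut over the seated carrier (x of carrier in the frame of dock between -0.003 and 0.003 m and y of carrier in the frame of dock between -0.003 and 0.003 m and z of carrier in the frame of dock below 0.0197 m and angle between carrier's own z axis and vertical below 0.03 rad and angle between the x axis of carrier and the x axis of dock, either way round below 0.04 rad and value of joint latch above 1.4 rad), for 0.2 s.
At the end, for the whole second after the job is handed in: The carrier lies flat on the seat over both pins (within 3 mm and 0.04 rad of home, underside under 19.7 mm above the bench, tilt under 0.03 rad, at rest) and the latch is shut (over 1.4 rad) (all of step 2 and linear speed of carrier below 0.01 m/s); the robot touches nothing.
It fails at once if the carrier is lifted (underside more than 8 mm above the pin tips) or tipped (over 0.25 rad) (height (world z) of carrier above 0.034 m or angle between carrier's own z axis and vertical above 0.25 rad).
It fails at once if a bystander is moved by more than 20 mm (distance of any of dish, counter, slips, carton, bottle from where it was at the start of the episode above 0.02 m).
It also fails if it takes over 72 s, if anything falls off the work surface, if the arm or the gripper's body presses on something with over 40 N, if the wrist force passes 120 N, or if a joint passes its speed limit or range.

### The arm

A 6-joint arm with a two-finger parallel gripper is mounted at the origin on the work surface; the furniture and walls round the work are solid. World frame = base frame: x ahead of the robot, y to its left, z up, the work surface at z = 0. Lengths are in mm, angles in degrees, forces in N, time in s.
With the tool pointing down it reaches from about 375 to 975 mm from the base axis. Payload 3.8 kg.
Tool frame: the origin (TCP) lies between the finger pads; the fingertips stand 25 mm ahead of it and the grasp point (between the pads) lies 6 mm ahead of it; z points along the fingers, x is the direction in which the jaws open and shut, and the axes are right-handed (so a half turn about z gives the same grasp; the last joint's range is limited). The gripper opens to 88 mm and grips with 3 to 60 N. Pads are 18 mm wide; open, the fingers measure 123 mm over their backs; the gripper's body (75 mm by 187 mm) begins 45 mm behind the grasp point.
Start: joints at [75.006, 15.12, 91.902, -0, 72.978, -2.114], TCP at [150.463, 658.011, 263.706] pointing down, gripper open.
Joint ranges: [-150.88, 150.88], [-54.13, 125.18], [17.81, 147.31], [-75.09, 255.09], [0, 152.58], [-146.25, 146.25]. Speed limits (degrees/s): [147.25, 147.25, 180, 180, 180, 180].

### API

Orientations are given as a 3x3 rotation matrix whose columns are the frame's x, y, z axes.
In Python, from rig import ctrl gives the robot as it stands. The module is installed in compiled form; this text tells all that it offers.
- The arm moves only by the shell command python3 -m crank 'ROWS'. ROWS is JSON, a list that holds one entry, the list of rows, each a list of 5 numbers: the closure in counts, from 0 (fully open) to 255 (shut), then the shift along the tool's x, y, z in cm, then the turn about the tool's z in rad. A call has 1 to 10 rows; each row is the pose to reach, as a shift and turn from the pose commanded when the call began, along the tool's axes at that moment; what a row does not reach only later rows make up. A row lasts 1/12 s, in which the tool goes at most 41.7 mm and 7.16 degrees, less where a joint would pass 70% of its speed; a pose out of reach is approached as far as the arm can. A call with a gripper value outside its range is refused whole. The fingers move at their own pace and stop on an object; the grip force is fixed at half the most. Time passes only in rows, so rows that repeat a pose let the fingers close. It gives the time, the measured TCP pose, the force and the opening at its end, in the units of the state.
- ctrl.read_state(): the state, without advancing time (a new reading comes with each control period).
- ctrl.read_camera(name): name is "side" or "top"; returns the picture (400x640x3 uint8, red, green, blue); there is no depth.
- ctrl.camera_params(name): a dict with "fx", "fy", "cx", "cy" (pixels), "k1" (the pictures are not rectified: a ray, as slopes to the right and down, at radius r is drawn at 1 + k1 r^2 times it, then the intrinsics apply), "extrinsics" (4x4, takes a point from camera to world coordinates). Camera axes: x right, y down, z forward; pixel columns grow to the right and rows downward; lengths in mm; the calibration is good to about 2 mm. A picture is of the moment at which its call begins. camera_params takes no time and is no camera call.
- ctrl.close_job(): hands the job in, once; it reports no verdict.
The state is a dict: "clock": time; "q": joint angles; "dq": joint speeds; "joint_efforts": joint torques, N m; "tcp_pos": TCP position; "tool_rot": TCP orientation; "ft_force": force on the tool from outside, world axes, zero at the start; "moment": the same for the moment, N m; "gripper_width": opening from 0.0 (shut) to 1.0 (fully open).
Only numpy, scipy, OpenCV 4.12 (cv2) and the standard library are available. Lean on these libraries where they do the work, as an engineer would, in place of code of your own. Each camera call takes 0.05 s, during which the arm holds its last target. There are 200 camera calls.

## Working session

There is one attempt and no reset: what is moved stays moved. The work goes in short steps, Python scripts to look and compute and a shell command to move; the robot and the scene stay as the last step left them, time stands still between calls to the robot, and variables do not carry over. Pictures are saved under pics/ and viewed, on a budget of 10 in all, crops included, one or two more only if the job needs it, and the job is handed in when it is done.

```bash
mkdir -p pics; cat > h.py <<'E'
import numpy as np, cv2
from rig import ctrl
def proj(name,P):
    c=ctrl.camera_params(name);T=np.linalg.inv(np.array(c["extrinsics"]))
    p=(T[:3,:3]@np.atleast_2d(P).T).T+T[:3,3]; s=p[:,:2]/p[:,2:]
    s=s*(1+c["k1"]*(s**2).sum(1,keepdims=True))
    return s*[c["fx"],c["fy"]]+[c["cx"],c["cy"]]
def ray(name,uv,z):
    c=ctrl.camera_params(name);T=np.array(c["extrinsics"])
    d=(np.atleast_2d(uv).astype(float)-[c["cx"],c["cy"]])/[c["fx"],c["fy"]]
    s=d.copy()
    for _ in range(30): s=d/(1+c["k1"]*(s**2).sum(1,keepdims=True))
    r=(T[:3,:3]@np.c_[s,np.ones(len(s))].T).T; o=T[:3,3]
    return o+r*((z-o[2])/r[:,2:])
def grab(name,f):
    im=ctrl.read_camera(name)[:,:,::-1].copy(); cv2.imwrite(f,im); return im
E
python3 - <<'E'
from h import *
for n in("top","side"):
    grab(n,f"pics/{n}0.png"); c=ctrl.camera_params(n); print(n,c)
s=ctrl.read_state(); print(s["clock"],s["tcp_pos"],np.round(s["tool_rot"],3),s["gripper_width"])
E
```

```text
top {'fx': 435.31075392943916, 'fy': 435.31075392943916, 'cx': 320.8405175468795, 'cy': 200.632851420409, 'k1': 0.023217452956189915, 'extrinsics': array([[-1.46706586e-02, -9.80120855e-01,  1.97858235e-01,
         2.13784910e+02],
       [-9.99472772e-01,  2.01066535e-02,  2.54931347e-02,
         9.37592035e+01],
       [-2.89646200e-02, -1.97379917e-01, -9.79899086e-01,
         1.04417607e+03],
       [ 0.00000000e+00,  0.00000000e+00,  0.00000000e+00,
         1.00000000e+00]])}
side {'fx': 407.2753085158647, 'fy': 407.2753085158647, 'cx': 318.22276049197603, 'cy': 203.04749179321126, 'k1': -0.08533303449584635, 'extrinsics': array([[ 9.97902459e-01, -3.41970269e-02,  5.49658654e-02,
         3.72713113e+02],
       [-6.46955981e-02, -4.97023190e-01,  8.65322153e-01,
        -8.04673713e+02],
       [-2.27213514e-03, -8.67063153e-01, -4.98193061e-01,
         5.95255591e+02],
       [ 0.00000000e+00,  0.00000000e+00,  0.00000000e+00,
         1.00000000e+00]])}
0.1 [150.31667455 657.42313657 262.50233471] [[ 0.223  0.975 -0.001]
 [ 0.975 -0.223 -0.002]
 [-0.002 -0.    -1.   ]] 1.000131630866372
```

View pics/top0.png

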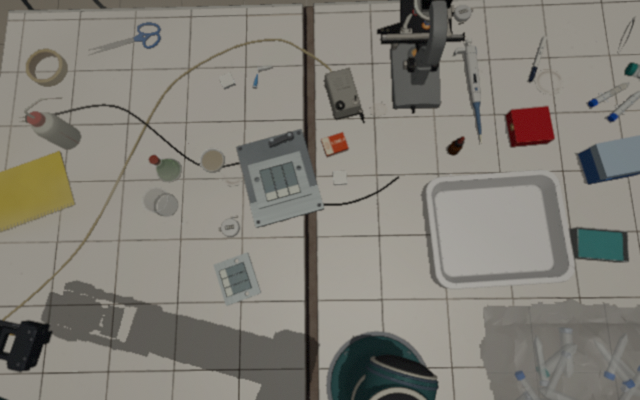

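View pics/side0.png

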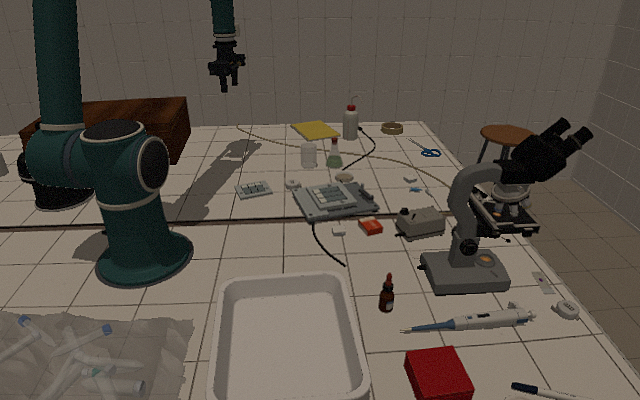

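The top view shows two carrier-like plates. The larger one is at about (280,181) on the grey dock, and a smaller one lies on the bench at (237,278). The larger one on the dock fits the description. The latch is near (284,140), the dish at (212,160), the counter at (230,227), the slips at (340,177) and the carton at (335,144). I'll confirm this in one enlarged crop.

```bash
python3 - <<'E'
from h import *
im=cv2.imread("pics/top0.png")[120:235,225:335]
cv2.imwrite("pics/c1.png",cv2.resize(cv2.convertScaleAbs(im,alpha=1.3),None,fx=5.2,fy=5.2,interpolation=cv2.INTER_CUBIC))
im=cv2.imread("pics/side0.png")[170:230,280:390]
cv2.imwrite("pics/c2.png",cv2.resize(cv2.convertScaleAbs(im,alpha=1.3),None,fx=7,fy=7,interpolation=cv2.INTER_CUBIC))
E
```

```text
(no output)
```

View pics/c1.png

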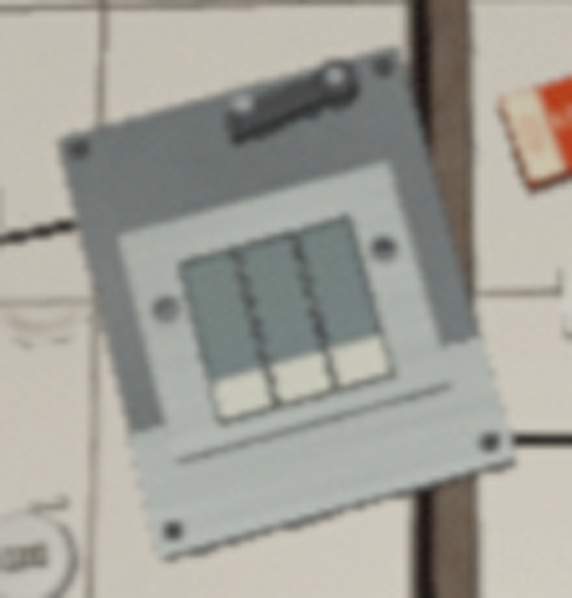

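The crop confirms it: the large plate with three slides and two holes at crop (165,309) and (384,248) sits on the dock. The latch pivot is at (338,78) and its knob at (242,105). Next I'll fit the edges.

```bash
cat >> h.py <<'E'
def edge(g,a,b,z,name="top",w=3.0,n=40,m=.08,sgn=0):
    "sub-pixel edge near segment a-b (full pixels) -> world line (point,dir) on plane z. sgn: sign of gradient along left normal"
    a,b=np.array(a,float),np.array(b,float);d=(b-a)/np.linalg.norm(b-a);nn=np.array([d[1],-d[0]])
    t=np.linspace(m,1-m,n)[:,None];c=a+t*(b-a);o=np.arange(-w,w+.01,.25)
    P=(c[:,None]+o[None,:,None]*nn).astype(np.float32)
    pr=cv2.remap(g,P[...,0],P[...,1],cv2.INTER_CUBIC).astype(float); pr=cv2.GaussianBlur(pr,(5,1),0.8)
    gr=np.gradient(pr,axis=1); gr=gr*sgn if sgn else abs(gr)
    k=gr.argmax(1); wt=np.clip(gr-gr.max(1,keepdims=True)*.5,0,None)*(abs(np.arange(len(o))[None]-k[:,None])<6)
    off=(wt*o).sum(1)/wt.sum(1); keep=abs(off-np.median(off))<.8
    W=ray(name,(c+off[:,None]*nn)[keep],z)
    v=cv2.fitLine(W[:,:2].astype(np.float32),cv2.DIST_HUBER,0,.01,.01).ravel()
    r=(W[:,:2]-v[2:])@np.array([-v[1],v[0]])
    return v[2:].astype(float),v[:2].astype(float),r.std(),keep.mean()
def meet(l,m):
    s=np.linalg.solve(np.c_[l[1],-m[1]],m[0]-l[0]);return l[0]+s[0]*l[1]
def full(p,x0=225,y0=120,f=5.2): return (np.array(p)+.5)/f-.5+[x0,y0]
E
cat > m0.py <<'E'
from h import *
g=cv2.cvtColor(cv2.imread("pics/top0.png"),cv2.COLOR_BGR2GRAY)
F=full
L={}
L['far']=edge(g,F((62,145)),F((398,50)),18)
L['left']=edge(g,F((70,170)),F((133,425)),18)
L['leftsh']=edge(g,F((133,430)),F((163,550)),26)
L['right']=edge(g,F((404,75)),F((477,335)),18)
L['rightsh']=edge(g,F((478,340)),F((513,460)),26)
L['near']=edge(g,F((165,558)),F((513,462)),26)
C={}
C['far']=edge(g,F((118,236)),F((390,163)),36)
C['left']=edge(g,F((118,236)),F((160,415)),36)
C['right']=edge(g,F((390,163)),F((434,335)),36)
C['near']=edge(g,F((178,462)),F((452,385)),36)
for D in(L,C):
    for k,v in D.items():
        print(k,v[0].round(1),round(np.degrees(np.arctan2(v[1][1],v[1][0]))%180,2),v[2:])
for a in('far','near'):
    for b in('left','right'): print('D',a,b,meet(L[a],L[b+('sh' if a=='near' else '')]).round(1),'C',meet(C[a],C[b]).round(1))
print('holes',ray("top",[F((165,309)),F((384,248))],36).round(1))
print('pivot,knobtop',ray("top",[F((338,78)),F((242,105))],[[58]][0][0]).round(1))
E
python3 m0.py
```

```text
far [584.3 249.6] 104.62 (np.float64(0.6448781888482527), np.float64(1.0))
left [477.5 308.4] 14.78 (np.float64(0.6051502765652055), np.float64(0.9))
leftsh [389.2 286.3] 15.14 (np.float64(0.7164111146288388), np.float64(0.8))
right [541.7 151.2] 13.4 (np.float64(0.9959659760787133), np.float64(0.775))
rightsh [432.8 120.8] 15.26 (np.float64(0.6212847895831486), np.float64(0.85))
near [373.4 209. ] 105.09 (np.float64(0.4960842336876833), np.float64(0.675))
far [525.5 234.9] 104.84 (np.float64(0.15794093528437542), np.float64(1.0))
left [465.9 285.5] 14.69 (np.float64(0.17391242376239022), np.float64(1.0))
right [487.5 156.2] 15.03 (np.float64(0.22575186229301594), np.float64(0.925))
near [419.4 208.5] 104.89 (np.float64(0.4286743677037162), np.float64(0.825))
D far left [563. 331.] C [509.1 296.8]
D far right [605.9 166.5] C [542.5 170.9]
D near left [355.  277.1] C [403.2 269.1]
D near right [399.6 111.7] C [436.9 142.6]
holes [[473.4 273.9  36. ]
 [500.2 172.6  36. ]]
pivot,knobtop [[575.3 191.7  58. ]
 [563.4 235.8  58. ]]
```

View pics/c2.png

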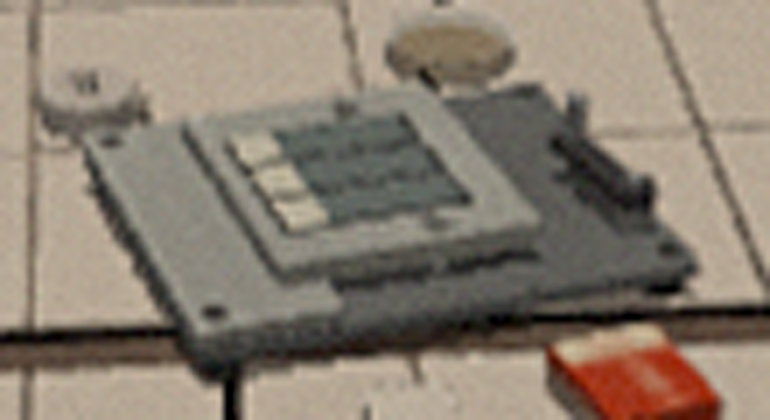

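The carrier sits about 20 mm short in dock x, roughly +0.7 mm in y, with yaw close to 0. The dock yaw is about 14.9° and its origin is near (492.4, 224.3). I'll bring the open gripper behind the near edge, jaws along dock y.

```bash
cat >> h.py <<'E'
O=np.array([492.4,224.3]);YAW=np.radians(14.85)
ux=np.array([np.cos(YAW),np.sin(YAW)]);uy=np.array([-ux[1],ux[0]])
def todock(p): d=np.array(p)[...,:2]-O; return np.stack([d@ux,d@uy],-1)
def world(d): return O+d[0]*ux+d[1]*uy
def st():
    s=ctrl.read_state();R=np.array(s["tool_rot"])
    print("t",round(s["clock"],2),"dock",todock(s["tcp_pos"]).round(1),"z",round(s["tcp_pos"][2],1),"xang-dock",round(np.degrees(np.arctan2(R[1,0],R[0,0])-YAW),2),"F",np.round(s["ft_force"],1),"w",round(s["gripper_width"],3))
E
python3 -m crank '[[[0,-39.5,33.7,0,-0.484],[0,-39.5,33.7,0,-0.484],[0,-39.5,33.7,0,-0.484],[0,-39.5,33.7,0,-0.484],[0,-39.5,33.7,0,-0.484],[0,-39.5,33.7,0,-0.484],[0,-39.5,33.7,0,-0.484],[0,-39.5,33.7,0,-0.484],[0,-39.5,33.7,0,-0.484],[0,-39.5,33.7,0,-0.484]]]'
python3 -c "
from h import *
st();print(np.round(ctrl.read_state()['tool_rot'],4).tolist())"
```

```text
clock: 0.93
tcp_pos: [343.5, 286.7, 263.4]
tool_rot: [[-0.257, 0.966, -0.0], [0.966, 0.257, -0.0], [-0.0, -0.0, -1.0]]
ft_force: [0.5, 0.6, -0.6]
gripper_width: 0.999
t 0.93 dock [-127.9   98.5] z 263.4 xang-dock 90.03 F [ 0.5  0.6 -0.6] w 0.999
[[-0.2568, 0.9665, -0.0001], [0.9665, 0.2568, -0.0002], [-0.0001, -0.0001, -1.0]]
```

```bash
python3 -m crank '[[[0,-9.6,2.3,0,0],[0,-9.6,2.3,0,0],[0,-9.6,2.3,8,0],[0,-9.6,2.3,14,0],[0,-9.6,2.3,17,0],[0,-9.6,2.3,17,0],[0,-9.6,2.3,17,0],[0,-9.6,2.3,17,0]]]' >/dev/null
python3 -c "
from h import *
st()"
```

```text
t 1.6 dock [-107.6    3.8] z 91.0 xang-dock 89.98 F [ 0.1 -0.4  0.8] w 1.0
```

```bash
python3 -m crank '[[[0,-0.3,0,2,0],[0,-0.3,0,3.5,0],[0,-0.3,0,3.75,0],[0,-0.3,0,3.75,0],[0,-0.3,0.4,3.75,0],[0,-0.3,0.8,3.75,0],[0,-0.3,1.1,3.75,0],[0,-0.3,1.4,3.75,0]]]' >/dev/null
python3 -c "
from h import *
st()
grab('side','pics/s1.png')
im=cv2.imread('pics/s1.png')[120:240,260:420]
cv2.imwrite('pics/s1c.png',cv2.resize(im,None,fx=5,fy=5,interpolation=cv2.INTER_CUBIC))"
```

```text
t 2.27 dock [-89.    1.7] z 57.4 xang-dock 90.01 F [0.1 0.6 0.8] w 1.0
```

View pics/s1c.png

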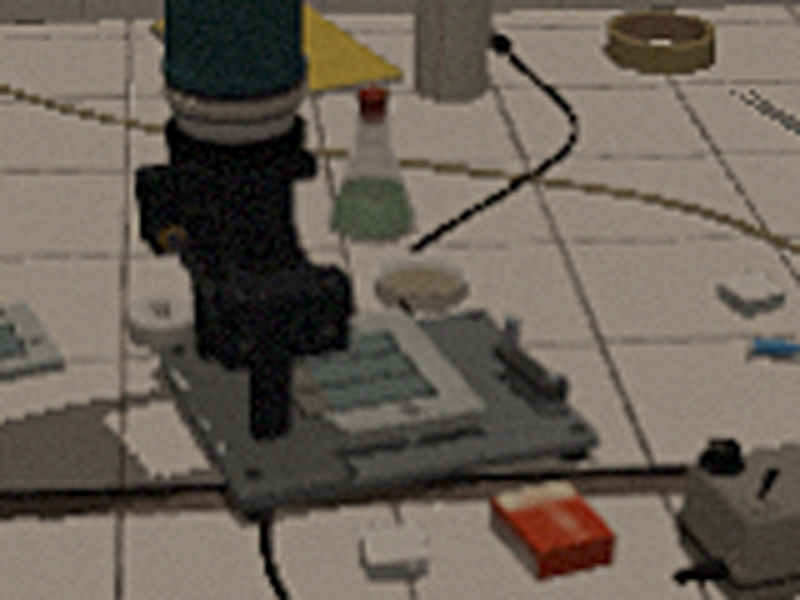

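The fingertips stand on the shelf just behind the carrier's near edge, at crop (270,430). Next I lower by 3 mm and push most of the way.

```bash
python3 -m crank '[[[0,-0.1,0,0.3,0],[0,-0.1,0.2,0.3,0],[0,-0.1,0.4,0.3,0],[0,-0.1,0.6,0.3,0],[0,-0.1,0.8,0.3,0],[0,-0.1,1.0,0.3,0],[0,-0.1,1.2,0.3,0],[0,-0.1,1.4,0.3,0],[0,-0.1,1.4,0.3,0]]]' >/dev/null
python3 -c "
from h import *
st()
grab('top','pics/t1.png')
im=cv2.imread('pics/t1.png')[120:235,225:335]
cv2.imwrite('pics/t1c.png',cv2.resize(cv2.convertScaleAbs(im,alpha=1.3),None,fx=5.2,fy=5.2,interpolation=cv2.INTER_CUBIC))"
```

```text
t 3.07 dock [-75.8   0.5] z 53.2 xang-dock 90.0 F [ 0.1 -0.5 -0.3] w 1.003
```

View pics/t1c.png

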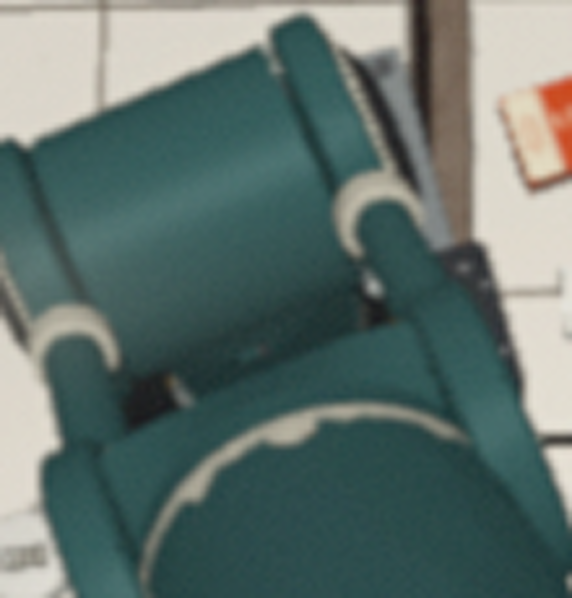

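The arm hides the carrier from the top camera. I'll push 4 mm more, then rise and step aside to measure.

```bash
python3 -m crank '[[[0,0,0.2,0,0],[0,0,0.4,0,0],[0,0,0.4,0,0],[0,0,-1,0,0],[0,0,-2,-3,0],[0,4,-2,-6,0],[0,8,-2,-8,0],[0,12,-2,-8,0],[0,16,-2,-8,0],[0,20,-2,-8,0]]]' >/dev/null
python3 -m crank '[[[0,4,0,0,0],[0,8,0,0,0],[0,8,0,0,0]]]' >/dev/null
python3 -c "
from h import *
st()
grab('top','pics/t2.png')
im=cv2.imread('pics/t2.png')[120:235,225:335]
cv2.imwrite('pics/t2c.png',cv2.resize(cv2.convertScaleAbs(im,alpha=1.3),None,fx=5.2,fy=5.2,interpolation=cv2.INTER_CUBIC))"
```

```text
t 4.2 dock [-95.1 282.5] z 134.5 xang-dock 90.23 F [ 0.1 -0.5  0.5] w 1.003
```

View pics/t2c.png

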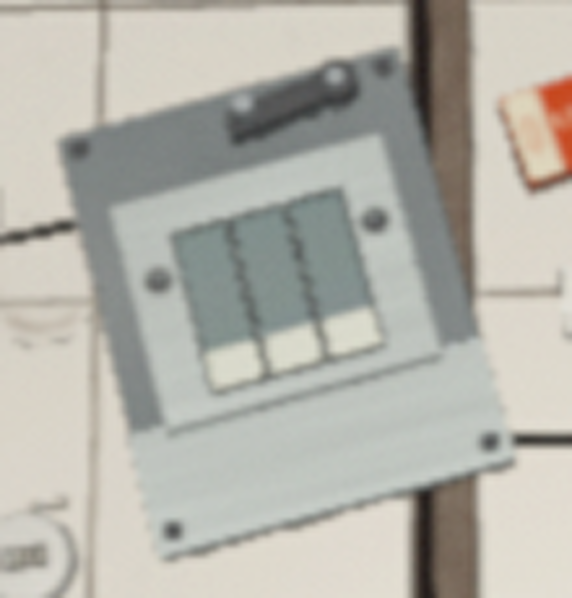

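The carrier advanced about 13 mm with its orientation kept. Its far edge now runs from crop (110,207) to (380,135), the holes are at (158,280) and (375,219), and there is no sign of a drop yet. Now measuring.

```bash
cat > m1.py <<'E'
from h import *
import sys
f=sys.argv[1]; 
def screws(b,pts,zs,w=3,inv=False):
    out=[]
    for p,z in zip(pts,zs):
        c=full(p);x,y=np.round(c).astype(int);a=b[y-w:y+w+1,x-w:x+w+1].astype(float)
        wt=np.clip(np.median(a)-8-a,0,None); yy,xx=np.mgrid[y-w:y+w+1,x-w:x+w+1]
        out.append(ray("top",[[(wt*xx).sum()/wt.sum(),(wt*yy).sum()/wt.sum()]],z)[0][:2])
    return np.array(out)
g=cv2.cvtColor(cv2.imread(f),cv2.COLOR_BGR2GRAY)
S=screws(g,[(77,148),(384,66),(173,530),(489,441)],[18,18,26,26])
print('screws dock',todock(S).round(2).tolist())
H=todock(screws(g,eval(sys.argv[3]),[36,36])); print('holes',H.round(2).tolist(),'mid-(15,0)',(H.mean(0)-[15,0]).round(2))
F=full;fl,fr,nl,nr=eval(sys.argv[2])
e={'far':edge(g,F(fl),F(fr),36),'left':edge(g,F(fl),F(nl),36,m=.15),'right':edge(g,F(fr),F(nr),36,m=.15)}
mf=todock(np.array([meet(e['far'],e['left']),meet(e['far'],e['right'])]))
print('far corners dock',mf.round(2).tolist(),'centre',(mf.mean(0)-[55,0]).round(2))
for k,v in e.items(): print(k,round(np.degrees(np.arctan2(v[1][1],v[1][0])-YAW)%90,2),end=' ')
E
python3 m1.py pics/t2.png '[(110,207),(380,135),(160,415),(432,335)]' '[(158,280),(375,219)]'; echo
python3 m1.py pics/top0.png '[(118,236),(390,163),(160,415),(434,335)]' '[(165,309),(384,248)]'
```

```text
screws dock [[87.19, 75.24], [86.46, -74.73], [-104.96, 75.65], [-104.97, -74.48]]
holes [[7.91, 52.74], [8.01, -51.27]] mid-(15,0) [-7.04  0.74]
far corners dock [[48.98, 65.96], [49.13, -64.42]] centre [-5.94  0.77]
far 0.07 left 89.85 right 0.05 
screws dock [[87.14, 75.26], [86.44, -74.88], [-104.96, 75.63], [-105.01, -74.46]]
holes [[-4.85, 52.74], [-5.25, -51.71]] mid-(15,0) [-20.05   0.52]
far corners dock [[34.75, 65.75], [34.72, -64.35]] centre [-20.27   0.7 ]
far 89.99 left 89.78 right 0.27
```

```bash
python3 -m crank '[[[0,-10,0,0,0],[0,-20,0,0,0],[0,-28.2,0,0,0],[0,-28.2,0,0,0],[0,-28.2,0,3,0],[0,-28.2,0,6,0],[0,-28.2,0,7.5,0],[0,-28.2,0.3,8.1,0],[0,-28.2,0.6,8.1,0],[0,-28.2,0.6,8.1,0]]]' >/dev/null
python3 -c "
from h import *
st()"
```

```text
t 5.08 dock [-89.6  -8.7] z 52.5 xang-dock 89.81 F [0.3 1.  0.1] w 0.999
```

```bash
python3 -m crank '[[[0,0.9,0,-0.05,0],[0,0.9,0.5,-0.05,0],[0,0.9,1,-0.05,0],[0,0.9,1.3,-0.05,0],[0,0.9,1.4,-0.05,0],[0,0.9,1.5,-0.05,0],[0,0.9,1.5,-0.05,0],[0,0.9,1.5,-0.05,0]]]' >/dev/null
python3 -c "
from h import *
st()"
```

```text
t 5.75 dock [-75.6   2.4] z 52.5 xang-dock 90.02 F [0.3 0.4 0.2] w 1.001
```

```bash
python3 -m crank '[[[0,-0.15,0.2,0,0],[0,-0.15,0.4,0,0],[0,-0.15,0.55,0,0],[0,-0.15,0.7,0,0],[0,-0.15,0.8,0,0],[0,-0.15,0.9,0,0],[0,-0.15,1,0,0],[0,-0.15,1.05,0,0],[0,-0.15,1.1,0,0],[0,-0.15,1.1,0,0]]]' >/dev/null
python3 -c "
from h import *
st()
grab('side','pics/s2.png')
im=cv2.imread('pics/s2.png')[170:230,280:390]
cv2.imwrite('pics/s2c.png',cv2.resize(cv2.convertScaleAbs(im,alpha=1.5),None,fx=7,fy=7,interpolation=cv2.INTER_CUBIC))"
```

```text
t 6.58 dock [-63.9   0.8] z 52.9 xang-dock 90.0 F [-0.7  0.1  0.6] w 1.0
```

View pics/s2c.png

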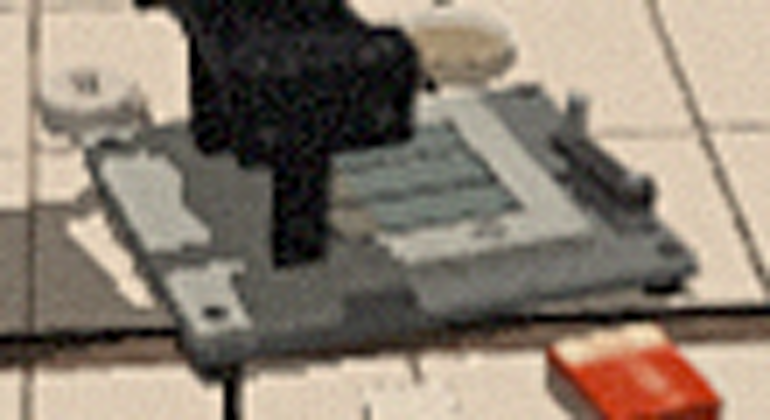

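The gap shadow under the plate's right side has gone, from crop (410,300) to (600,240), so it may have dropped. I'll clear the view and check.

```bash
python3 -m crank '[[[0,0,-1,0,0],[0,0,-2,-3,0],[0,4,-2,-6,0],[0,8,-2,-8,0],[0,12,-2,-8,0],[0,16,-2,-8,0],[0,20,-2,-8,0],[0,24,-2,-8,0],[0,27,-2,-8,0],[0,27,-2,-8,0]]]' >/dev/null
python3 -c "
from h import *
st()
a=grab('top','pics/t3.png')[120:235,225:335];b=grab('side','pics/s3.png')[170:230,280:390]
k=lambda i,f:cv2.resize(cv2.convertScaleAbs(i,alpha=1.3),None,fx=f,fy=f,interpolation=cv2.INTER_CUBIC)
A=k(a,3.6);B=k(b,3.6);B=cv2.copyMakeBorder(B,0,A.shape[0]-B.shape[0],4,0,cv2.BORDER_CONSTANT)
cv2.imwrite('pics/t3c.png',np.hstack([A,B]))"
```

```text
t 7.47 dock [-85.  276.3] z 133.3 xang-dock 90.23 F [1.5 0.2 0.8] w 1.0
```

View pics/t3c.png

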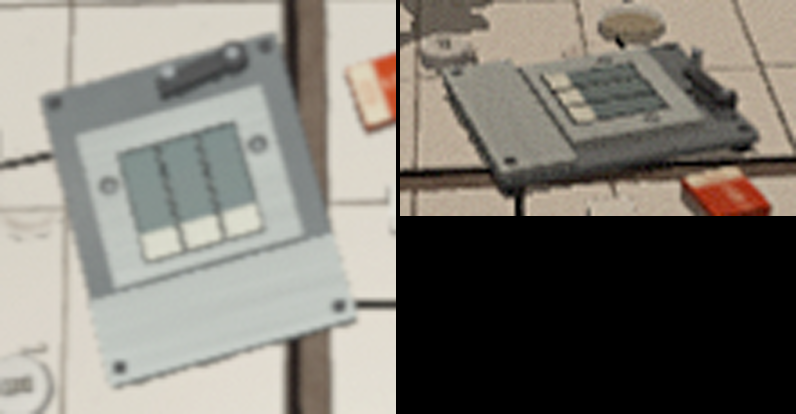

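The plate now looks seated: bright pin tips show in both holes, and in the side view it is nearly level with the shelf. I'll check this with numbers at the seated height and at the unseated height.

```bash
python3 - <<'E'
from h import *
def an(f,P,z):
    g=cv2.cvtColor(cv2.imread(f),cv2.COLOR_BGR2GRAY);F=full
    e=[edge(g,F(P[0]),F(P[1]),z),edge(g,F(P[0]),F(P[2]),z,m=.15),edge(g,F(P[1]),F(P[3]),z,m=.15)]
    a,b=meet(e[0],e[1]),meet(e[0],e[2]); return np.linalg.norm(a-b),todock(np.array([a,b])),e
for f,P in(("pics/top0.png",[(118,236),(390,163),(160,415),(434,335)]),("pics/t2.png",[(110,207),(380,135),(160,415),(432,335)]),("pics/t3.png",[(113,198),(384,123),(152,370),(428,325)])):
    for z in(36,28):
        w,c,e=an(f,P,z); print(f,z,"width",w.round(2),"centre",(c.mean(0)-[55,0]).round(2),[round(((np.degrees(np.arctan2(v[1][1],v[1][0])-YAW)+45)%90)-45,2) for v in e],[round(v[2],2) for v in e])
E
python3 - <<'E'
from h import *
# side view: right edge of plate top; where top edge should appear at z=28 vs 36 -> check darkness along vertical profile
g=cv2.cvtColor(cv2.imread("pics/s3.png"),cv2.COLOR_BGR2GRAY)
c=np.array([1.5,.5])
for x in(-30,0,30):
    for z in(36,28,18): print(x,z,proj("side",np.r_[world(c+[x,-65]),z])[0].round(1),end=' ')
    u,v=proj("side",np.r_[world(c+[x,-65]),28])[0]; col=g[int(v)-8:int(v)+12,int(round(u))];print(int(v)-8,col.tolist())
E
```

```text
pics/top0.png 36 width 130.1 centre [-20.27   0.7 ] [np.float64(-0.01), np.float64(-0.22), np.float64(0.27)] [np.float64(0.16), np.float64(0.18), np.float64(0.19)]
pics/top0.png 28 width 131.13 centre [-17.59   1.14] [np.float64(-0.01), np.float64(-0.22), np.float64(0.27)] [np.float64(0.16), np.float64(0.18), np.float64(0.19)]
pics/t2.png 36 width 130.38 centre [-5.94  0.77] [np.float64(0.07), np.float64(-0.15), np.float64(0.05)] [np.float64(0.16), np.float64(0.19), np.float64(0.28)]
pics/t2.png 28 width 131.42 centre [-3.15  1.21] [np.float64(0.07), np.float64(-0.15), np.float64(0.05)] [np.float64(0.16), np.float64(0.19), np.float64(0.28)]
pics/t3.png 36 width 129.2 centre [-0.34 -0.09] [np.float64(0.18), np.float64(-0.32), np.float64(-0.03)] [np.float64(0.17), np.float64(0.28), np.float64(0.16)]
pics/t3.png 28 width 130.22 centre [2.49 0.34] [np.float64(0.18), np.float64(-0.32), np.float64(-0.03)] [np.float64(0.17), np.float64(0.28), np.float64(0.16)]
-30 36 [335.6 204.7] -30 28 [335.6 207.2] -30 18 [335.5 210.3] 199 [80, 75, 76, 60, 77, 115, 111, 111, 94, 60, 59, 54, 72, 75, 75, 75, 58, 44, 38, 33]
0 36 [345.8 202.9] 0 28 [345.7 205.4] 0 18 [345.6 208.5] 197 [78, 75, 79, 57, 82, 117, 110, 117, 108, 74, 63, 53, 64, 74, 73, 74, 61, 46, 29, 13]
30 36 [355.8 201.2] 30 28 [355.7 203.7] 30 18 [355.5 206.7] 195 [114, 114, 117, 113, 112, 112, 113, 116, 108, 80, 62, 59, 66, 72, 79, 66, 51, 50, 50, 46]
```

Every check agrees that the carrier is seated. Its width measures 130.2 mm at z=28, its right edge in the side view lies on the z=28 prediction, and its centre matches the screw-derived dock origin. Next is the latch: close the fingers and go beyond the knob, which is at about (71.6, -7) in my frame.

```bash
python3 -m crank '[[[255,-28.1,18.5,0,0],[255,-28.1,18.5,0,0],[255,-28.1,18.5,0,0],[255,-28.1,18.5,0,0],[255,-28.1,18.5,0,0],[255,-28.1,18.5,0,0],[255,-28.1,18.5,0,0],[255,-28.1,18.5,0,0],[255,-28.1,18.5,0,0],[255,-28.1,18.5,0,0]]]' >/dev/null
python3 -m crank '[[[255,0,0,0,0],[255,0,0,0,0]]]' >/dev/null
python3 -c "
from h import *
st()"
```

```text
t 8.57 dock [ 99.  -10.1] z 132.3 xang-dock 89.99 F [-0.1  0.4  0.4] w 0.117
```

```bash
python3 -m crank '[[[255,1.0,0,0,0],[255,1.0,0.2,0,0],[255,1.0,0.2,2,0],[255,1.0,0.2,4,0],[255,1.0,0.2,6,0],[255,1.0,0.2,6.4,0],[255,1.0,0.2,6.4,0],[255,1.0,0.2,6.4,0]]]' >/dev/null
python3 -c "
from h import *
st()
b=grab('side','pics/s4.png')[150:230,290:400]
cv2.imwrite('pics/s4c.png',cv2.resize(cv2.convertScaleAbs(b,alpha=1.5),None,fx=7,fy=7,interpolation=cv2.INTER_CUBIC))"
```

```text
t 9.23 dock [102.5   0.7] z 69.0 xang-dock 90.08 F [ 0.7  0.7 -0.7] w 0.006
```

View pics/s4c.png

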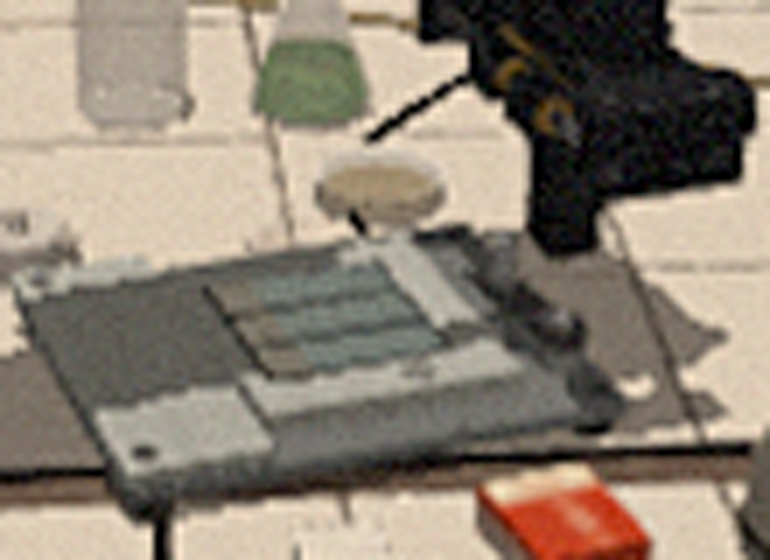

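The closed fingertips stand beyond the latch knob at the right height, tip at crop (570,245) and knob near (500,250). First I push toward base -x.

```bash
python3 -m crank '[[[255,0,-0.6,0.1,0],[255,-0.1,-1.2,0.1,0],[255,-0.2,-1.8,0.1,0],[255,-0.4,-2.4,0.1,0],[255,-0.6,-3,0.1,0],[255,-0.9,-3.6,0.1,0],[255,-1.3,-4.2,0.1,0],[255,-1.7,-4.7,0.1,0],[255,-1.7,-4.7,0.1,0]]]' >/dev/null
python3 -c "
from h import *
st()"
```

```text
t 10.03 dock [ 56.8 -19.2] z 68.7 xang-dock 90.03 F [ 6.7 -3.9 -1. ] w 0.006
```

```bash
python3 -c "
from h import *
b=grab('side','pics/s5.png')[150:230,290:400]
cv2.imwrite('pics/s5c.png',cv2.resize(cv2.convertScaleAbs(b,alpha=1.8),None,fx=7,fy=7,interpolation=cv2.INTER_CUBIC));st()"
```

```text
t 10.08 dock [ 56.9 -19.1] z 68.6 xang-dock 90.02 F [ 6.4 -3.8 -0.7] w 0.007
```

View pics/s5c.png

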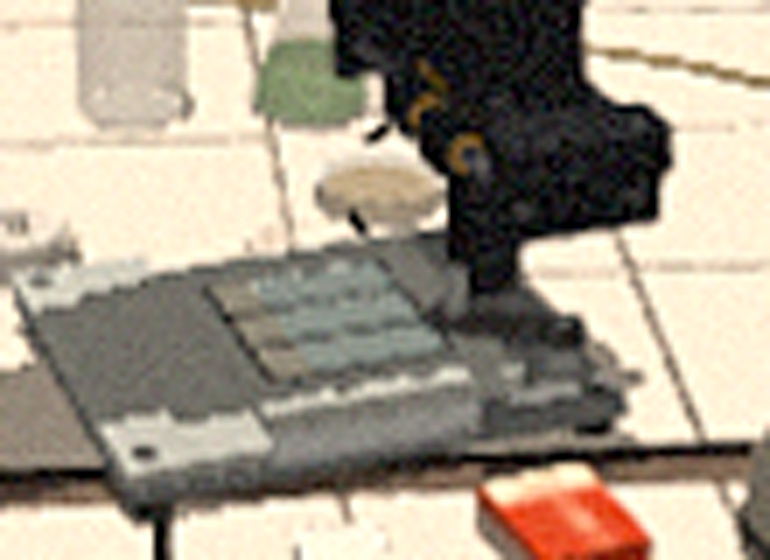

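The knob at crop (458,290) has swung to about 55–60° over the carrier, and the carrier hasn't changed. Next I go round to the knob's +y side and finish with a -y push.

```bash
python3 -m crank '[[[255,0,1,0,0],[255,1.2,1.0,0,0],[255,2.5,1.0,0,0],[255,2.5,0,0,0],[255,2.5,-1,0,0],[255,2.5,-1.8,0,0],[255,2.5,-1.8,0,0],[255,1.5,-1.8,0,0],[255,1,-1.8,0,0],[255,0.5,-1.8,0,0]]]' >/dev/null
python3 -m crank '[[[255,-0.3,0,0,0],[255,-0.6,0,0,0],[255,-0.9,0,0,0],[255,-1.1,-0.1,0,0],[255,-1.3,-0.1,0,0],[255,-1.3,-0.1,0,0]]]' >/dev/null
python3 -c "
from h import *
st()"
```

```text
t 11.42 dock [ 36.8 -25.8] z 67.7 xang-dock 89.99 F [-0.4 -0.1 -1.2] w 0.004
```

```bash
python3 -m crank '[[[255,-0.15,0,0,0],[255,-0.3,0,0,0],[255,-0.4,0,0,0],[255,-0.4,0,0,0]]]'|grep -E "force"
python3 -c "
from h import *
st()"
```

```text
ft_force: [-0.8, 0.4, 0.2]
t 11.75 dock [ 36.6 -29.4] z 67.7 xang-dock 90.0 F [-0.8  0.4  0.2] w 0.01
```

```bash
python3 -m crank '[[[255,-0.1,0,0,0],[255,-0.2,0,0,0],[255,-0.3,0,0,0],[255,-0.3,0,0,0]]]'|grep -E "force"
python3 -c "
from h import *
st()"
```

```text
ft_force: [-2.0, 3.3, -0.1]
t 12.08 dock [ 36.5 -31.6] z 67.7 xang-dock 89.97 F [-2.   3.3 -0.1] w 0.002
```

```bash
python3 -m crank '[[[255,-0.15,0,0,0],[255,-0.3,0,0,0],[255,-0.3,0,0,0]]]'|grep -E "force"
python3 -c "
from h import *
st()"
python3 -m crank '[[[255,0.6,0,0,0],[255,1.5,0,-2,0],[255,2,0,-5,0],[255,5,-3,-9,0],[255,9,-7,-10,0],[255,13,-10,-10,0],[255,17,-13,-10,0],[255,21,-16,-10,0],[255,25,-16,-10,0],[255,28,-16,-10,0]]]' >/dev/null
python3 -c "
from h import *
st()
a=grab('top','pics/t6.png')[120:235,225:335];b=grab('side','pics/s6.png')[170:230,280:390]
k=lambda i,f:cv2.resize(cv2.convertScaleAbs(i,alpha=1.3),None,fx=f,fy=f,interpolation=cv2.INTER_CUBIC)
A=k(a,3.6);B=k(b,3.6);B=cv2.copyMakeBorder(B,0,A.shape[0]-B.shape[0],4,0,cv2.BORDER_CONSTANT)
cv2.imwrite('pics/t6c.png',np.hstack([A,B]))"
```

```text
ft_force: [-4.4, 12.5, 0.6]
t 12.33 dock [ 36.4 -32.3] z 67.8 xang-dock 89.9 F [-4.4 12.5  0.6] w 0.002
t 13.17 dock [-117.1  211.8] z 167.9 xang-dock 89.99 F [ 1.  -0.2  0.3] w 0.004
```

View pics/t6c.png

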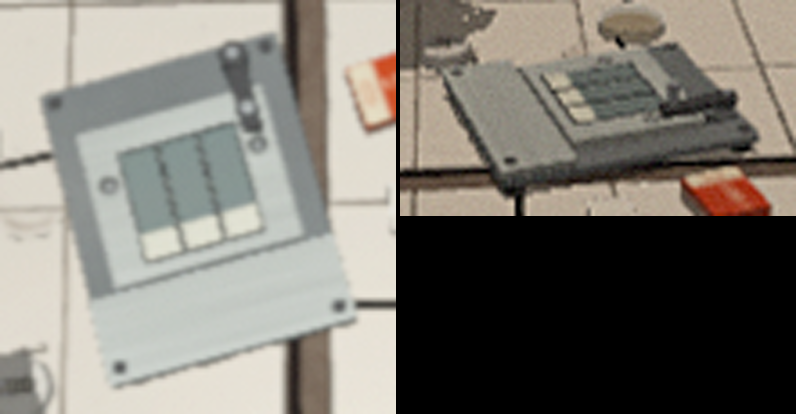

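The latch now lies over the carrier's far edge, with its pivot at crop (233,50) and knob at (247,105). The carrier hasn't moved. Now a check on the latch angle and the bystanders.

```bash
python3 - <<'E'
from h import *
k=full((247,105),f=3.6); kw=todock(ray("top",[k],58))[0]; d=kw-[80.2,-51.6]
print('knob',kw.round(1),'r',np.hypot(*d).round(1),'angle',np.arctan2(-d[0],d[1]).round(3))
g=cv2.cvtColor(cv2.imread("pics/t6.png"),cv2.COLOR_BGR2GRAY);F=full
P=[(113,198),(384,123),(152,370),(428,325)]
e=[edge(g,F(P[0]),F((310,143)),28),edge(g,F(P[0]),F(P[2]),28,m=.15),edge(g,F(P[1]),F(P[3]),28,m=.15)]
a,b=meet(e[0],e[1]),meet(e[0],e[2]);c=todock(np.array([a,b]));print('width',np.linalg.norm(a-b).round(2),'centre vs origin',(c.mean(0)-[55,0]-[2.2,.4]).round(2))
A,B=cv2.imread("pics/top0.png"),cv2.imread("pics/t6.png")
for n,(x,y) in dict(dish=(212,160),slips=(340,177),carton=(335,144),bottle=(456,146)).items():
    s=np.s_[y-14:y+14,x-14:x+14]; T=A[y-9:y+9,x-9:x+9]; r=cv2.matchTemplate(B[s],T,cv2.TM_CCOEFF_NORMED); print(n,cv2.minMaxLoc(r)[1:4:2])
A,B=cv2.imread("pics/side0.png"),cv2.imread("pics/s6.png")
x,y=292,184; r=cv2.matchTemplate(B[y-14:y+14,x-14:x+14],A[y-9:y+9,x-9:x+9],cv2.TM_CCOEFF_NORMED); print('counter',cv2.minMaxLoc(r)[1:4:2])
E
```

```text
knob [ 35.1 -52. ] r 45.1 angle 1.579
width 130.4 centre vs origin [0.28 0.11]
dish (0.9876852631568909, (5, 5))
slips (0.9968032240867615, (5, 5))
carton (0.9992617964744568, (5, 5))
bottle (0.9947904944419861, (5, 5))
counter (0.2676103413105011, (5, 5))
```

```bash
python3 -m crank '[[[255,0,0,0,0],[255,0,0,0,0],[255,0,0,0,0]]]' | grep force; python3 -c "
from rig import ctrl
print(ctrl.close_job())"
```

```text
ft_force: [0.1, -0.7, 0.6]
the job is handed in; nothing more can be done
None
```

The carrier is seated on both pins and the latch is shut. I handed the job in at about 13.5 s of robot time, with the gripper clear of everything. The hand-in reported no verdict.

**What I did:** I pushed the carrier's near edge with the two open fingertips until it dropped over the pins. Then I pushed the latch knob round with closed fingertips until it met its stop, where the force rose to about 13 N.

**Last checks:**
- **Carrier:** its width measures 130.4 mm at the seated height, and it lies about 0.3 mm in x and 0.1 mm in y from home. Before the latch was closed, the side view put its top edge at the 28 mm seated height.
- **Latch:** 1.58 rad, with the knob 45.1 mm from the pivot.
- **Bystanders:** dish, slips, carton and bottle match their starting positions to the pixel.

**Checks that failed or disagreed:**
- **Counter:** its final match was poor (0.27) because it lay in the arm's shadow. It looked in place in the last clear view, and I never worked near it.
- **Dock position:** my first estimate from the slab's edges was about 2 mm off in x from the one using the screw positions. The seated carrier agreed with the screws. The home position above (2.2, 0.4 mm in my first frame) was taken partly from the seated carrier, so it is not a fully independent check.

I viewed 10 pictures.

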